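Hang the dial thermometer on the swing-out hook

TASK

First push the folded hook arm of the lab stand round until it points straight outward against its stop, opposite the thumbscrew on the post. Then take the plate with the round dial out of the rack and hang it by its window on the arm, behind the upturned tip, with the dial facing squarely outward, towards the tip and away from the post. Leave it hanging still and upright with the arm straight out, and leave the bare plate and the other things on the bench where they are.

Things in the scene. Friction and masses are not known exactly. Their poses are not given: they have to be found in the camera images.
- thermo: Dial thermometer: upright aluminium plate 8 mm thick (x), 56 wide (y), 140 tall (z), 0.18-0.29 kg. Origin: centre of underside. On its +x face a round dial case, 50 mm across, 12 deep, centre 62 mm up, with white graduated face; back bare. Through window 30 x 30 mm, 96 to 126 mm up, 14 mm bar above. Side edges plain and free above the rack: grip across the 56 mm width from above.
- spare: A bare spare plate with the same outline and window as the thermometer but no dial, standing in the opposite outer slot of the same rack; same frame. To be left in the rack.
- rack: Fixed grey plastic rack, 120 (x) by 74 (y), 45 mm high. Origin: centre of underside. Three slots at x = -36, 0, +36 mm, each 11 wide (x), 62 long (y), 33 deep, floor 12 mm above the bench. Thermometer and spare stand in the two outer slots, either may be in either; middle one empty. The dial looks along the rack's +x.
- stand: Fixed lab stand: dark steel base 130 x 150 x 12 mm, its centre 20 mm in front (+x) of a 13 mm post with the hook arm on top and a thumbscrew sticking out 46 mm behind (-x) just below it. Nothing rises more than 16 mm above the axis of the arm's rod. Origin: foot of the post, at bench height; its +x is the outward direction, z up.
- hookarm (a joint): Angle of the arm about the post, rad: 0 = straight outward (stand's +x), at its stop; positive = folded aside, anticlockwise from above, to 1.6. Stays where left; friction 0.12 N m. The arm is a level steel rod 8 mm thick, axis 210 mm above the bench, from a 30 mm wide pivot to 120 mm from the post's axis, where it turns up, its end 16 mm above the rod's axis.
- hook_tip (a point): Point on the arm rod's axis at the outer end, below the upturned tip, 120 mm from the post's axis, 210 mm above the bench. Its x axis points outward along the arm, z up.
- hook_root (a point): Point on the arm rod's axis 30 mm from the post's axis; same axes.
- vial0: Glass vial with white cap, 27 mm across, 62 mm tall, upright beside the rack. Origin: centre of underside.
- vial1: A second such vial, at the rack's other side.
- stopper: Ground glass stopper standing on its narrow end, 62 mm tall, 36 mm across. Origin: centre of underside.
- beaker: Glass beaker, 72 mm across, 92 mm tall. Origin: centre of underside.
- cylinder: Glass measuring cylinder, 222 mm tall, foot 80 mm across. Origin: centre of underside.
- spatula: Thin steel lab spatula lying flat, 180 mm long, 16 mm wide, 8 mm high. Origin: its middle, on the bench.
- washbottle: White plastic bottle, 68 mm across, 150 mm tall. Origin: centre of underside.
There are look-alikes about, which are no part of the job. There is more than one size of the thermo; the one meant has the size given above.

How it is judged:
By the outcome, as a careful person would: the job done as asked, in the order asked, and still so for the second after the job is handed in, with the robot touching nothing.
It also fails if it takes over 61 s, if anything falls off the work surface, if the arm or the gripper's body presses on something with over 40 N, if the wrist force passes 120 N, or if a joint passes its speed limit or range.

ROBOT

A 6-joint arm with a two-finger parallel gripper is mounted at the origin on the work surface. World frame = base frame: x ahead of the robot, y to its left, z up, the work surface at z = 0. Lengths are in m, angles in rad, forces in N, time in s.
With the tool pointing down it reaches from about 0.35 to 0.85 m from the base axis. Payload 8.1 kg.
Tool frame: the origin (TCP) lies at the very end of the fingers, on their centre line; the grasp point (between the pads) lies 19 mm behind it; z points along the fingers, y is the line along which they close (so a half turn about z gives the same grasp; the last joint's range is limited). The gripper opens to 93 mm and grips with 3 to 60 N. Pads are 15 mm wide; open, the fingers measure 128 mm over their backs; the gripper's body (75 mm by 188 mm) begins 65 mm behind the grasp point.
Start: joints at [1.109, 0.13, 1.488, -0, 1.523, -0.085], TCP at [0.221, 0.558, 0.182] pointing down, gripper open.
Joint ranges: [-2.96, 2.96], [-0.89, 2.26], [0.02, 2.5], [-1.34, 4.48], [0, 2.73], [-2.66, 2.66]. Speed limits (rad/s): [2.39, 2.39, 2.79, 3.14, 3.14, 3.14].

INTERFACE

Orientations are given as a rotation vector (axis times angle).
In Python, from plant import robot gives the robot as it stands. The module is installed in compiled form; this text tells all that it offers.
- The arm moves only by the tool play_rows, never from a script. Its argument "increments" is text: rows parted by semicolons, each of 5 numbers parted by spaces: the shift along the tool's x, y, z in mm, then the turn about the tool's z in degrees, then the closure, from -1 (fully open) to 1 (shut). In form: dx dy dz yaw claw; .... A call has 1 to 20 rows; each row is the pose to reach, as a shift and turn from the pose commanded when the call began, along the tool's axes at that moment; what a row does not reach only later rows make up. A row lasts 1/10 s, in which the tool goes at most 50 mm and 8.59 degrees, less where a joint would pass 70% of its speed; a pose out of reach is approached as far as the arm can. A call with a gripper value outside its range is refused whole. The fingers move at their own pace and stop on an object; "force" is the grip in N (left out, the last holds). Time passes only in rows, so rows that repeat a pose let the fingers close. It gives the time, the measured TCP pose, the force, the opening and the grip force at its end, in the units of the state.
- robot.read_state(): the state, without advancing time (a new reading comes with each control period).
- robot.read_camera(name): name is "scene" or "top"; returns the picture (400x640x3 uint8, blue, green, red); there is no depth.
- robot.calibration(name): a dict with "vertical_fov" (degrees; the focal length in pixels is half the picture's height over the tangent of half this angle, whatever the lens; pixels are square), "cx", "cy" (the principal point, pixels), "rvec" (rotation vector, rad) and "tvec" (3), from world to camera coordinates, as OpenCV has them. Camera axes: x right, y down, z forward; pixel columns grow to the right and rows downward; lengths in m; the calibration is good to about 2 mm. A picture is of the moment at which its call begins. calibration takes no time and is no camera call.
- robot.close_job(): hands the job in; it is judged then, once.
Trained networks look in the newest picture that a camera, given by its name, has taken for a name from the list of things; names that differ only in an ending like _2 or _b are one class to them, and where a whole thing is asked for, a point or a joint stands for the part that bears it (a point fixed in the world has none). Each returns a list of dicts, best first, with "conf" (0 to 1); they miss things now and then, are a little off and sometimes report something else, mostly with a low value. They report only what shows in the picture. A call takes as long as a camera call. They do not tell look-alikes from the thing itself.
- robot.recognise(camera, query): "centre" ([x, y, z] in m, in world coordinates, good to about 4 mm: the middle of the surface that is visible of it).
- robot.regions_of(camera, query): "pixels" (400x640 bool, what is visible of it).
- robot.landmark_of(camera, query): "centre" ([x, y, z] in m, in world coordinates, good to about 4 mm: a listed point, or the origin of a listed thing).
The state is a dict: "t": time; "q": joint angles; "dq": joint speeds; "joint_torque": joint torques, N m; "tool_pos": TCP position; "orientation": TCP orientation; "force": force on the tool from outside, world axes, zero at the start; "wrist_torque": the same for the moment, N m; "opening": finger opening in m; "gripper_force": force on a finger pad.
Only numpy, scipy, OpenCV 4.12 (cv2) and the standard library are available. Lean on these libraries where they do the work, as an engineer would, in place of code of your own. Each camera call takes 0.05 s, during which the arm holds its last target. There are 200 camera calls.

## Working session

There is one attempt and no reset: what is moved stays moved. The work goes in short steps, Python scripts to look and compute and a tool call to move; the robot and the scene stay as the last step left them, time stands still between calls to the robot, and variables do not carry over. Pictures are saved under pics/ and viewed, at most 13 in all, crops included, and the job is handed in when it is done.

Besides the shell and the picture viewer there is one more tool, called after "Request:" as name(argument=value, ...) on one line, values as JSON. play_rows: Moves the arm, as the interface text tells. Its arguments: {"type":"object","properties":{"increments":{"type":"string"},"force":{"type":"number"}},"required":["increments"]}

```bash
mkdir -p pics
cat > h.py <<'E'
import numpy as np, cv2
from plant import robot
from scipy.spatial.transform import Rotation as R
def cam(n):
    c=robot.calibration(n); f=200/np.tan(np.radians(c["vertical_fov"])/2)
    K=np.array([[f,0,c["cx"]],[0,f,c["cy"]],[0,0,1]]); return K,np.array(c["rvec"],float),np.array(c["tvec"],float)
def proj(n,P):
    K,r,t=cam(n); return cv2.projectPoints(np.array(P,float).reshape(-1,3),r,t,K,None)[0][:,0]
def unproj(n,uv,z):
    K,r,t=cam(n); M=cv2.Rodrigues(r)[0]; C=-M.T@t; d=M.T@np.linalg.inv(K)@np.array([uv[0],uv[1],1.]); return C+d*(z-C[2])/d[2]
def tri(uv1,uv2,a="scene",b="top"):
    L=[]
    for n,uv in((a,uv1),(b,uv2)):
        K,r,t=cam(n); L.append(K@np.c_[cv2.Rodrigues(r)[0],t])
    X=cv2.triangulatePoints(L[0],L[1],np.array(uv1,float),np.array(uv2,float)).ravel(); return X[:3]/X[3]
E
python3 - <<'E'
from h import *
ims=[robot.read_camera(n) for n in("scene","top")]
for n,i in zip(("scene","top"),ims):
    cv2.imwrite(f"pics/{n}0.png",i); print(n,cam(n)[0][0,0],-cv2.Rodrigues(cam(n)[1])[0].T@cam(n)[2])
for q in["thermo","spare","rack","stand","hook_tip","hook_root","vial0","stopper","beaker","cylinder","spatula","washbottle"]:
    for n in("scene","top"):
        for d in robot.landmark_of(n,q)[:4]: print(q,n,round(d["conf"],2),np.round(d["centre"],3),proj(n,d["centre"]).round()[0])
print(robot.read_state())
E
```

```text
scene 426.023883722928 [ 1.24634861 -0.49086039  0.87123938]
top 364.658197363376 [0.37999423 0.02537534 1.23792599]
thermo scene 0.95 [ 0.366  0.016 -0.001] [287. 205.]
thermo scene 0.7 [ 0.452 -0.084  0.011] [273. 230.]
thermo scene 0.64 [ 0.316 -0.123  0.   ] [240. 212.]
thermo top 0.84 [ 0.319 -0.125 -0.001] [356. 264.]
thermo top 0.58 [ 0.363  0.011 -0.003] [316. 251.]
thermo top 0.55 [ 0.449 -0.082  0.013] [343. 225.]
spare scene 0.97 [ 0.504 -0.135  0.008] [267. 249.]
spare scene 0.18 [ 0.414 -0.134 -0.   ] [252. 233.]
spare top 0.53 [ 0.505 -0.134  0.013] [358. 208.]
spare top 0.17 [ 0.61   0.236 -0.001] [251. 178.]
rack scene 0.94 [ 0.474 -0.107  0.   ] [271. 241.]
rack scene 0.27 [0.596 0.432 0.001] [435. 195.]
rack top 0.74 [ 0.479 -0.103 -0.001] [349. 216.]
rack top 0.53 [ 0.516 -0.056  0.004] [335. 205.]
stand scene 0.22 [ 0.41  -0.133 -0.002] [252. 232.]
stand top 0.72 [ 0.47   0.194 -0.004] [262. 219.]
hook_tip scene 0.81 [0.576 0.249 0.213] [397. 156.]
hook_tip top 0.62 [0.579 0.246 0.214] [234. 175.]
hook_root scene 0.6 [0.498 0.207 0.211] [367. 148.]
hook_root top 0
[... 969 characters left out ...]
.]
{'t': 1.3, 'q': array([ 1.10856680e+00,  1.30387453e-01,  1.48819202e+00, -9.44872883e-06,
        1.52302079e+00, -8.53939530e-02]), 'dq': array([-5.81928576e-04, -1.10310252e-03, -7.02469659e-04, -1.31796404e-05,
       -4.57821341e-04, -5.29728313e-04]), 'joint_torque': array([-1.21007768e-03, -5.59759820e+01, -4.92047703e+01,  7.69187277e-02,
        2.27365934e-02, -8.65831225e-06]), 'tool_pos': array([0.22076783, 0.55790909, 0.18154711]), 'orientation': array([ 5.88433743e-01,  3.08598541e+00, -1.55175550e-05]), 'force': array([-0.32287849, -0.54077478,  0.09084185]), 'wrist_torque': array([-0.04810177, -0.02134695, -0.01395129]), 'gripper_force': 0.0, 'opening': 0.0931905914836888}
```

View pics/scene0.png

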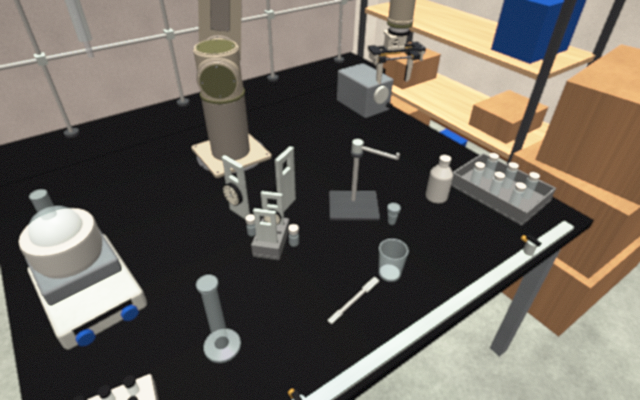

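View pics/top0.png

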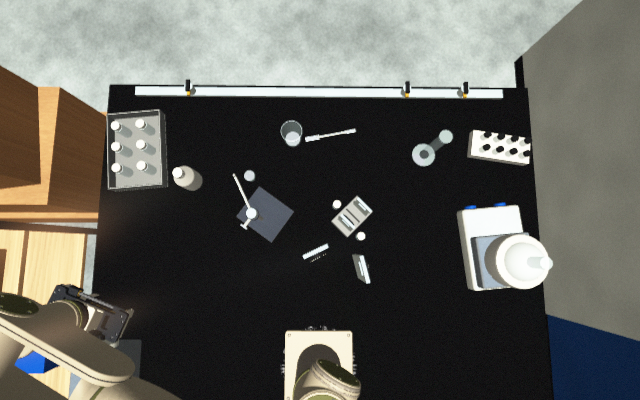

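The scene picture shows the rack at about (270,240) holding two plates. Two larger plate look-alikes stand free at (235,185) and (287,180), and the stand's arm tip is at (397,156). The top view has the rack at (352,216), the stand base at (265,214), the arm from (251,213) to (236,176) and the thumbscrew near (245,227).

The thermo candidates in the scene view are (235,185), (287,180) and the rack plates at (272,205) and (265,225). Only a plate in the rack fits, so I'll check which one has the dial with an enlarged crop.

Run:
```python
from h import *
s=cv2.imread("pics/scene0.png");t=cv2.imread("pics/top0.png")
a=cv2.resize(s[150:265,215:305],None,fx=5.2,fy=5.2,interpolation=cv2.INTER_CUBIC)
b=cv2.resize(t[190:245,325:380],None,fx=5.4,fy=5.4,interpolation=cv2.INTER_CUBIC)
c=cv2.resize(t[170:250,225:305],None,fx=3.7,fy=3.7,interpolation=cv2.INTER_CUBIC)
h=598; o=np.zeros((h,800,3),np.uint8); o[:a.shape[0],:a.shape[1]]=a[:h]
o[:b.shape[0],480:480+b.shape[1]]=b; o[300:300+c.shape[0],480:480+c.shape[1]]=c
cv2.imwrite("pics/crop1.png",o)
# networks' masks -> orientation
for q in("rack","stand","hookarm"):
  for n in ("top",):
    for d in robot.regions_of(n,q)[:2]:
        m=d["pixels"].astype(np.uint8); ys,xs=np.nonzero(m); print(q,d["conf"],m.sum(),xs.min(),xs.max(),ys.min(),ys.max(),cv2.minAreaRect(np.c_[xs,ys].astype(np.float32)))
# stand base: dark-but-not-black blob in top
for q in("thermo","spare"):
  for n in("scene","top"):
    for d in robot.recognise(n,q)[:3]: print(q,n,round(d["conf"],2),np.round(d["centre"],3))
for k in range(2):
  for q in("hook_tip","hook_root","stand","rack","thermo","spare"):
    for n in("scene","top"):
      robot.read_camera(n)
      for d in robot.landmark_of(n,q)[:3]: 
        if d["conf"]>.5: print(q,n,round(d["conf"],2),np.round(d["centre"],3))
```

```text
rack 0.96 535 332 369 196 236 ((350.7500305175781, 215.75003051757812), (23.33452033996582, 38.18376159667969), 45.0)
rack 0.74 145 354 370 199 215 ((362.0000305175781, 207.00003051757812), (18.384777069091797, 8.485280990600586), 45.0)
stand 0.74 1887 233 293 175 241 ((255.4000244140625, 209.70001220703125), (71.10696411132812, 43.826927185058594), 26.56505012512207)
hookarm 0.64 568 172 201 166 190 ((186.5, 178.0), (24.0, 29.0), 90.0)
hookarm 0.46 192 233 256 174 218 ((241.94557189941406, 196.66604614257812), (48.25581359863281, 9.307990074157715), 60.42216110229492)
thermo scene 0.81 [0.373 0.005 0.113]
thermo scene 0.75 [ 0.462 -0.081  0.108]
thermo scene 0.56 [ 0.332 -0.128  0.113]
thermo top 0.88 [ 0.321 -0.125  0.133]
thermo top 0.67 [ 0.449 -0.084  0.109]
spare scene 0.88 [ 0.506 -0.138  0.098]
spare scene 0.6 [0.614 0.223 0.058]
spare top 0.45 [ 0.503 -0.134  0.109]
hook_tip top 0.76 [0.58  0.246 0.212]
hook_root scene 0.71 [0.496 0.207 0.212]
stand scene 0.92 [0.47  0.193 0.004]
stand top 0.86 [ 0.47   0.195 -0.   ]
rack scene 0.81 [ 0.477 -0.105 -0.   ]
rack top 0.86 [ 0.4
[... 256 characters left out ...]
 ]
spare top 0.73 [ 0.505 -0.132  0.014]
spare top 0.6 [ 0.693 -0.362  0.002]
hook_tip scene 0.7 [0.576 0.245 0.21 ]
hook_tip top 0.69 [0.579 0.248 0.216]
hook_root scene 0.52 [0.5   0.206 0.211]
hook_root top 0.72 [0.492 0.203 0.206]
stand scene 0.63 [0.468 0.194 0.002]
stand scene 0.51 [ 0.754  0.093 -0.004]
stand top 0.63 [ 0.47   0.192 -0.002]
rack scene 0.84 [ 0.472 -0.108 -0.001]
rack top 0.63 [ 0.48  -0.104  0.001]
thermo scene 0.96 [ 0.456 -0.084  0.014]
thermo scene 0.81 [0.367 0.01  0.001]
thermo scene 0.73 [ 0.318 -0.123  0.   ]
thermo top 0.57 [ 0.451 -0.084  0.014]
thermo top 0.54 [ 0.321 -0.124  0.001]
spare scene 0.6 [ 0.502 -0.135  0.009]
spare top 0.66 [ 0.507 -0.134  0.011]
```

View pics/crop1.png

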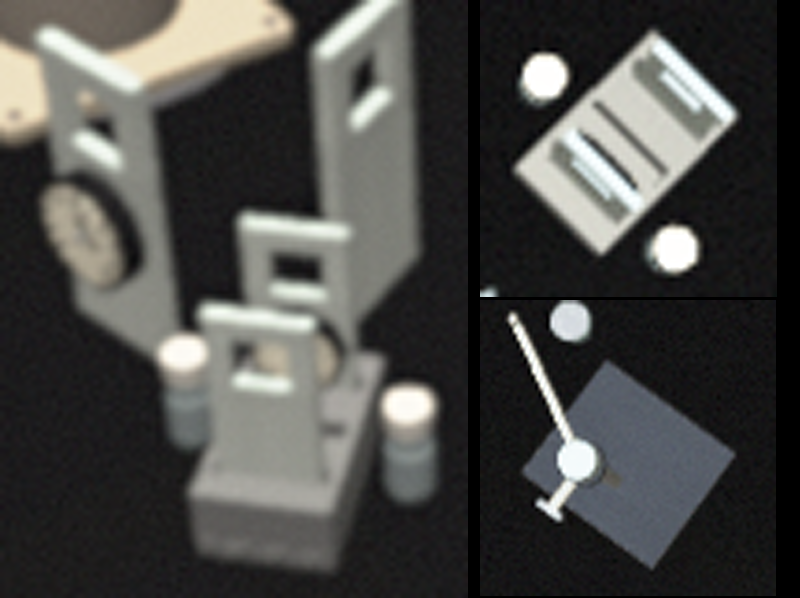

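The crop confirms it. The rack plate nearer the robot, at scene (272,205) and top (344,222), carries the dial, which faces the spare, so that plate is the thermo. The front rack plate is the bare spare. The two free-standing plates at scene (235,185) and (287,180) are larger look-alikes. The thumbscrew points down-left in the top view, so outward is up-right, about -36° in world, and the arm now sits at about +27°.

```bash
cat >> h.py <<'E'
def plan(P,phi,start=None):
    "tool-frame shift (mm) and yaw (deg) from start pose to world P with tool y axis at angle phi deg (tool down)"
    if start is None:
        s=robot.read_state(); p=s["tool_pos"]; Rm=R.from_rotvec(s["orientation"]).as_matrix()
    else: p,f=start; f=np.radians(f); y=np.array([np.cos(f),np.sin(f),0]); z=np.array([0,0,-1]); Rm=np.c_[np.cross(y,z),y,z]
    d=Rm.T@(np.array(P)-p)*1000; f0=np.degrees(np.arctan2(Rm[1,1],Rm[0,1]))
    return np.round(np.r_[d,-((phi-f0+180)%360-180)],1)
E
python3 - <<'E'
from h import *
t=cv2.imread("pics/top0.png")
def quad(mask,z,name):
    c=max(cv2.findContours(mask,cv2.RETR_EXTERNAL,cv2.CHAIN_APPROX_NONE)[0],key=cv2.contourArea)[:,0]
    W=np.array([unproj("top",p,z)[:2] for p in c],np.float32)
    r=cv2.minAreaRect(W); print(name,r)
g=t.astype(int)
def blob(x0,y0,x1,y1,lo,hi):
    m=np.zeros(t.shape[:2],np.uint8); s=t[y0:y1,x0:x1].max(2); m[y0:y1,x0:x1]=((s>lo)&(s<hi))*255; return m
print(t[214,300-30],t[214,310],t[205,357])
quad(cv2.morphologyEx(blob(325,190,380,245,90,256),cv2.MORPH_CLOSE,np.ones((5,5),np.uint8)),.045,"rack")
quad(cv2.morphologyEx(cv2.morphologyEx(blob(225,170,305,250,50,256),cv2.MORPH_OPEN,np.ones((9,9),np.uint8)),cv2.MORPH_OPEN,np.ones((3,3),np.uint8)),.012,"base")
# thermo top edge ends & spare in crop coords: top-plate z=.152
for a in [(565,135),(635,205),(655,42),(732,115)]:
    u=((a[0]-480)/5.4+325-.4,a[1]/5.4+190-.4); print("plate top",unproj("top",u,.152).round(3))
c2=lambda x,y:((x-480)/3.7+225-.4,(y-300)/3.7+170-.4)
for n,p,z in[("tip",(513,318),.226),("pivot",(578,460),.215),("screw",(549,510),.195)]: print(n,unproj("top",c2(*p),z).round(3))
for p in [(608,362),(735,455),(652,568),(522,470)]: print("basecorner",unproj("top",c2(*p),.012).round(3))
for P,f in [((.36,.44,.20),100),((.525,.285,.20),117),((.525,.285,.19),117)]: print(plan(P,f))
print(robot.read_state()["t"])
E
```

```text
[107  97  89] [19 18 20] [109 120 116]
rack ((0.47834768891334534, -0.10111499577760696), (0.13172635436058044, 0.1374605894088745), 74.11042022705078)
base ((0.4851652681827545, 0.18697771430015564), (0.1564485877752304, 0.13625918328762054), 54.45442581176758)
plate top [ 0.472 -0.061  0.152]
plate top [ 0.434 -0.1    0.152]
plate top [ 0.524 -0.112  0.152]
plate top [ 0.484 -0.154  0.152]
tip [0.577 0.245 0.226]
pivot [0.47  0.195 0.215]
screw [0.433 0.219 0.195]
basecorner [0.578 0.203 0.012]
basecorner [0.493 0.086 0.012]
basecorner [0.391 0.159 0.012]
basecorner [0.479 0.279 0.012]
[-172.9  -58.4  -18.5  -31.6]
[-383.3 -141.8  -18.5  -48.6]
[-383.3 -141.8   -8.5  -48.6]
4.05
```

Request:
play_rows(increments="-40 -15 -18 -6 1; -80 -30 -18 -14 1; -120 -45 -18 -22 1; -160 -58 -18 -30 1; -200 -74 -18 -38 1; -240 -89 -18 -45 1; -280 -104 -18 -48.6 1; -320 -118 -18 -48.6 1; -352 -130 -18 -48.6 1; -383 -142 -18 -48.6 1; -383 -142 -8 -48.6 1; -383 -142 -8 -48.6 1; -383 -142 -8 -48.6 1", force=30)

```text
t: 5.35
tool_pos: [0.5237, 0.2855, 0.189]
orientation: [0.734, -3.053, -0.0]
force: [-0.1, -0.2, 0.2]
opening: 0.0006
gripper_force: 0.0
```

Run:
```python
from h import *
for th in [27,22,17,12,7,2,-3,-8,-13,-18,-23,-28,-31]:
    t=np.radians(th);u=np.array([np.cos(t),np.sin(t)]);n=np.array([-u[1],u[0]])
    P=np.r_[np.array([.470,.194])+.09*u+.0215*n,.190]; print(th,*plan(P,th+90))
```

```text
27 -0.6 -35.6 -1.0 0.0
22 -2.2 -43.6 -1.0 5.0
17 -3.0 -51.6 -1.0 10.0
12 -3.1 -59.7 -1.0 15.0
7 -2.5 -67.7 -1.0 20.0
2 -1.3 -75.7 -1.0 25.0
-3 0.7 -83.5 -1.0 30.0
-8 3.3 -91.1 -1.0 35.0
-13 6.6 -98.5 -1.0 40.0
-18 10.6 -105.6 -1.0 45.0
-23 15.1 -112.2 -1.0 50.0
-28 20.2 -118.5 -1.0 55.0
-31 23.5 -122.0 -1.0 58.0
```

Request:
play_rows(increments="0 -18 0 0 1; -0.6 -35.6 0 0 1; -2.2 -43.6 0 5 1; -3 -51.6 0 10 1; -3.1 -59.7 0 15 1; -2.5 -67.7 0 20 1; -1.3 -75.7 0 25 1; 0.7 -83.5 0 30 1; 3.3 -91.1 0 35 1; 6.6 -98.5 0 40 1; 10.6 -105.6 0 45 1; 15.1 -112.2 0 50 1; 20.2 -118.5 0 55 1; 23.5 -122 0 58 1; 23.5 -122 0 58 1")

```text
t: 6.85
tool_pos: [0.559, 0.1653, 0.19]
orientation: [0.84, 3.027, 0.0]
force: [0.0, -0.5, -0.8]
opening: 0.0002
gripper_force: 0.0
```

Run:
```python
from h import *
s=robot.read_state(); print(s["force"],s["tool_pos"])
for n in("scene","top"):
    robot.read_camera(n)
    for q in("hook_tip","hook_root"):
        for d in robot.landmark_of(n,q)[:1]: print(q,n,round(d["conf"],2),np.round(d["centre"],3),np.degrees(np.arctan2(d["centre"][1]-.194,d["centre"][0]-.47)))
```

```text
[ 0.0260862  -0.45211207 -0.82884281] [0.55904011 0.16530071 0.18998259]
hook_tip scene 0.48 [0.58  0.244 0.212] 24.45578053453406
hook_root scene 0.72 [ 0.504 -0.137  0.012] -84.09917570203098
hook_tip top 0.7 [0.579 0.247 0.212] 25.86764529521903
hook_root top 0.62 [0.494 0.206 0.207] 27.808337024740513
```

Run:
```python
from h import *
a=robot.read_camera("scene");b=robot.read_camera("top")
a=cv2.resize(a[60:260,300:500],None,fx=2,fy=2,interpolation=cv2.INTER_CUBIC);b=cv2.resize(b[130:330,170:370],None,fx=2,fy=2,interpolation=cv2.INTER_CUBIC)
cv2.imwrite("pics/p3.png",np.hstack([a,b]))
```

```text
(no output)
```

View pics/p3.png

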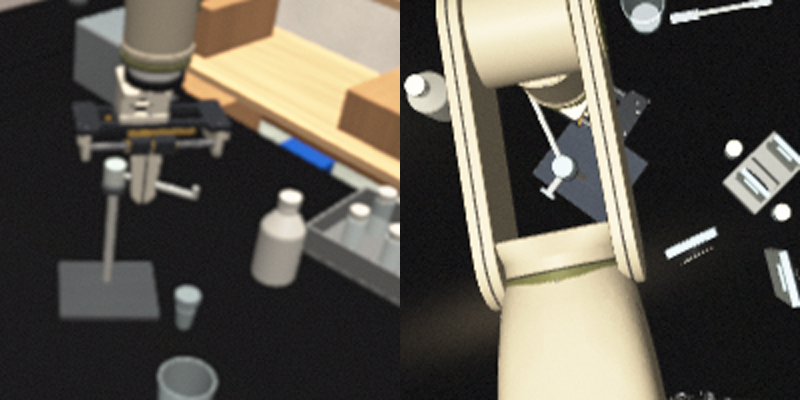

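The scene crop shows the closed fingers at (148,190). The rod still ends at (195,190), which is the same place as before, so the push had no effect. I'll check the arm's height and position by triangulating.

Run:
```python
from h import *
b=robot.read_camera("top");a=robot.read_camera("scene");s=robot.read_state()
print(s["t"],s["tool_pos"],"finger px",proj("scene",s["tool_pos"]),proj("top",s["tool_pos"]))
P=[[.47,.194,.21],[.577,.2475,.21],[.577,.2475,.226],[.567,.124,.21],[.567,.124,.226]]
print(proj("scene",P).round(1),proj("top",P).round(1))
print("tri", tri((397.5,155.5),(235.5,175)), tri((357,147),(251.3,213)))
a2=cv2.resize(a[125:185,330:420],None,fx=8,fy=8,interpolation=cv2.INTER_CUBIC)
cv2.imwrite("pics/p4.png",a2)
```

```text
7.35 [0.5590948  0.16571504 0.18947787] finger px [[369.12894522 169.57962495]] [[263.35896327 183.20728615]]
[[357.1 145.3]
 [396.8 156.8]
 [397.5 151.9]
 [359.6 170. ]
 [360.  165. ]] [[251.6 213. ]
 [234.  175.6]
 [232.8 174.6]
 [277.1 179.4]
 [276.6 178.3]]
tri [0.57941047 0.24405296 0.21646016] [0.47009904 0.19511328 0.20386924]
```

View pics/p4.png

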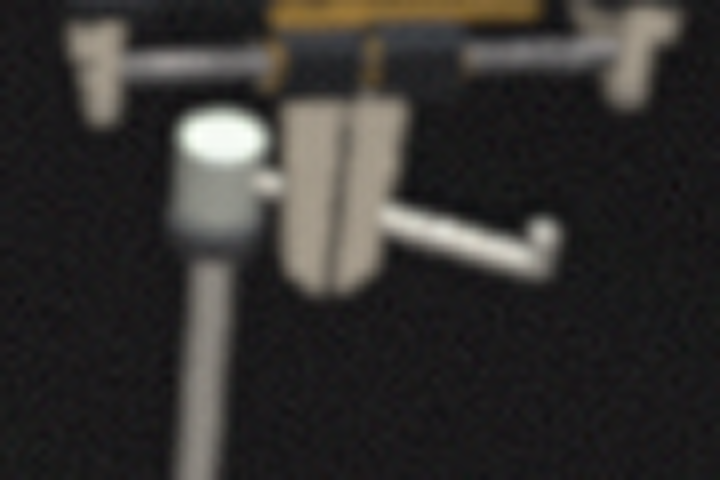

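Run:
```python
from h import *
p=np.array([.22077,.5579,.18155]);y=np.array([.367,.93,0])
for z in(0,.025): print(proj("scene",[p+[0,0,z]+k*y for k in(-.055,0,.055)]).round(1).tolist())
s=cv2.imread("pics/scene0.png"); cv2.imwrite("pics/p5.png",cv2.resize(s[25:95,355:435],None,fx=8,fy=8,interpolation=cv2.INTER_CUBIC))
```

```text
[[376.9, 91.8], [391.2, 90.3], [405.3, 88.9]]
[[377.5, 85.4], [392.0, 83.9], [406.3, 82.5]]
```

View pics/p5.png

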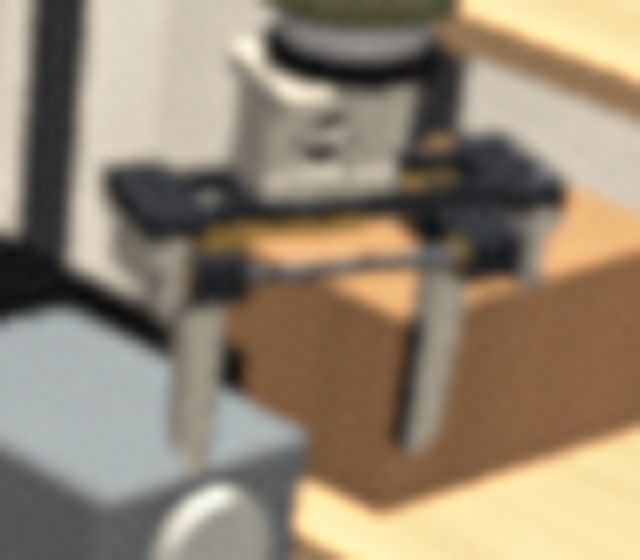

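Reported TCP and picture disagree: the fingertips show about 8 px higher than projected in both poses (370,162 here and 379,82 at the start). That puts the real finger ends about 26 mm above the reported TCP, so the fingers passed over the rod. I'll go back and push lower.

Run:
```python
from h import *
print(plan((.5237,.2855,.24),117),plan((.5237,.2855,.164),117))
for th in [27,-28]:
    t=np.radians(th);u=np.array([np.cos(t),np.sin(t)]);n=np.array([-u[1],u[0]])
    P=np.r_[np.array([.470,.194])+.09*u+.0215*n,.164]; print(th,*plan(P,th+90,(np.array([.5237,.2855,.164]),117)))
```

```text
[ 92.   84.5 -50.5 -58. ] [ 92.   84.5  25.5 -58. ]
27 -0.6 -35.6 0.0 -0.0
-28 20.2 -118.5 0.0 55.0
```

Request:
play_rows(increments="0 0 -40 0 1; 15 14 -50 -8 1; 30 28 -50 -16 1; 45 42 -50 -24 1; 60 56 -50 -32 1; 75 70 -50 -40 1; 92 84.5 -50 -48 1; 92 84.5 -50 -56 1; 92 84.5 -10 -58 1; 92 84.5 25.5 -58 1; 92 84.5 25.5 -58 1")

```text
t: 8.45
tool_pos: [0.52, 0.2839, 0.1578]
orientation: [0.732, -3.045, 0.003]
force: [-1.4, -0.0, -0.1]
opening: 0.0006
gripper_force: 0.0
```

Request:
play_rows(increments="0 -18 0 0 1; -0.6 -35.6 0 0 1; -2.2 -43.6 0 5 1; -3 -51.6 0 10 1; -3.1 -59.7 0 15 1; -2.5 -67.7 0 20 1; -1.3 -75.7 0 25 1; 0.7 -83.5 0 30 1; 3.3 -91.1 0 35 1; 6.6 -98.5 0 40 1; 10.6 -105.6 0 45 1; 15.1 -112.2 0 50 1; 20.2 -118.5 0 55 1; 23.5 -122 0 58 1; 23.5 -122 0 58 1")

```text
t: 9.95
tool_pos: [0.5594, 0.1652, 0.1662]
orientation: [0.842, 3.024, 0.002]
force: [0.2, 0.5, 0.4]
opening: 0.0003
gripper_force: 0.0
```

Run:
```python
from h import *
s=robot.read_state(); print(s["t"],s["force"],s["tool_pos"])
for n in("scene","top"):
    robot.read_camera(n)
    for q in("hook_tip","hook_root"):
        for d in robot.landmark_of(n,q)[:2]: print(q,n,round(d["conf"],2),np.round(d["centre"],3),np.degrees(np.arctan2(d["centre"][1]-.194,d["centre"][0]-.47)))
```

```text
9.95 [0.18384231 0.51161637 0.35652416] [0.55944037 0.16515405 0.16620222]
hook_tip scene 0.58 [0.572 0.136 0.211] -29.908427321405117
hook_root scene 0.59 [0.498 0.18  0.211] -25.502626407364627
hook_root scene 0.57 [ 0.474 -0.108  0.   ] -89.24090855034413
hook_tip top 0.34 [ 0.48  -0.106  0.003] -88.09338783654367
hook_root top 0.52 [0.493 0.181 0.207] -30.287952990666035
```

Request:
play_rows(increments="0 -2 0 0 1; 0 -4 0 0 1; 0 -5 0 0 1; 0 -6 0 0 1; 0 -6 0 0 1; 0 -6 0 0 1")

```text
t: 10.85
tool_pos: [0.555, 0.1609, 0.164]
orientation: [-0.839, -3.027, 0.0]
force: [0.8, -0.2, 0.4]
opening: 0.0003
gripper_force: 0.6
```

Request:
play_rows(increments="0 -1 0 0 1; 0 -2 0 0 1; 0 -3 0 0 1; 0 -3 0 0 1; 0 -3 0 0 1")

```text
t: 11.35
tool_pos: [0.5534, 0.1583, 0.1639]
orientation: [-0.839, -3.027, 0.0]
force: [1.2, 0.8, 0.4]
opening: 0.0004
gripper_force: 0.5
```

Request:
play_rows(increments="0 -1 0 0 1; 0 -2 0 0 1; 0 -3 0 0 1; 0 -3 0 0 1; 0 -3 0 0 1")

```text
t: 11.85
tool_pos: [0.553, 0.1575, 0.1644]
orientation: [0.838, 3.026, 0.005]
force: [5.7, 8.5, -1.7]
opening: 0.0005
gripper_force: 4.9
```

Run:
```python
from h import *
s=robot.read_state(); print(s["t"],s["force"],s["tool_pos"])
p=s["tool_pos"][:2]-[.47,.194]; print("r",np.hypot(*p), "arm angle est",np.degrees(np.arctan2(p[1],p[0])-np.arcsin(.0215/np.hypot(*p))))
robot.read_camera("scene")
for d in robot.landmark_of("scene","hook_tip")[:1]: print(round(d["conf"],2),np.round(d["centre"],3),np.degrees(np.arctan2(d["centre"][1]-.194,d["centre"][0]-.47)))
```

```text
11.85 [ 5.74598038  8.4728782  -1.65900249] [0.55298401 0.15751032 0.1643546 ]
r 0.09065232269088569 arm angle est -37.45558977470717
0.57 [0.568 0.125 0.211] -35.1558222667274
```

Request:
play_rows(increments="0 10 0 0 1; 0 30 0 0 1; 0 45 0 0 1; 0 45 -50 0 1; 0 45 -100 0 -1; 0 45 -100 0 -1; 0 45 -100 0 -1")

```text
t: 12.65
tool_pos: [0.5762, 0.1946, 0.2659]
orientation: [0.839, 3.025, 0.002]
force: [0.5, 0.0, -0.4]
opening: 0.0197
gripper_force: 0.0
```

Run:
```python
from h import *
s=robot.read_state(); print(s["t"],s["tool_pos"])
print(plan((.4525,-.082,.27),45), plan((.4525,-.082,.09),45))
```

```text
12.65 [0.57619879 0.19456266 0.26586376]
[ -36.4 -300.8   -4.6   14. ] [ -35.9 -301.1  175.4   14. ]
```

Request:
play_rows(increments="-4 -30 -10 5 -1; -8 -70 -10 10 -1; -13 -110 -10 14 -1; -18 -150 -10 14 -1; -23 -190 -5 14 -1; -28 -230 -5 14 -1; -33 -270 -5 14 -1; -36 -300 -5 14 -1; -36 -300 -5 14 -1; -36 -300 -5 14 -1")

```text
t: 13.65
tool_pos: [0.4508, -0.0815, 0.2675]
orientation: [-1.204, -2.899, 0.0]
force: [0.2, 0.2, 0.3]
opening: 0.0924
gripper_force: 0.0
```

Run:
```python
from h import *
s=robot.read_state(); print(s["t"],s["tool_pos"],s["opening"]); 
print(plan((.4525,-.082,.27),45), plan((.4525,-.082,.09),45))
a=robot.read_camera("scene");b=robot.read_camera("top")
for n in("scene","top"):
    for q in("hook_tip","hook_root"):
        for d in robot.landmark_of(n,q)[:1]: print(q,n,round(d["conf"],2),np.round(d["centre"],3))
a=cv2.resize(a[100:265,190:380],None,fx=3.1,fy=3.1,interpolation=cv2.INTER_CUBIC)
b=cv2.resize(b[160:260,220:280],None,fx=3.4,fy=3.4,interpolation=cv2.INTER_CUBIC)
o=np.zeros((512,800,3),np.uint8);o[:a.shape[0],:a.shape[1]]=a;o[:b.shape[0],592:592+b.shape[1]]=b
cv2.imwrite("pics/p6.png",o); print(proj("scene",s["tool_pos"]),proj("scene",s["tool_pos"]+[0,0,.026]))
```

```text
13.65 [ 0.45081531 -0.08152602  0.26747478] 0.09238795377200144
[-1.5  0.9 -2.5 -0.1] [-1.900e+00  1.100e+00  1.775e+02 -1.000e-01]
hook_tip scene 0.66 [0.568 0.121 0.212]
hook_root scene 0.5 [ 0.754  0.092 -0.005]
hook_tip top 0.73 [0.571 0.127 0.215]
hook_root top 0.73 [0.494 0.172 0.205]
[[268.12876103 156.19702163]] [[267.42174207 147.44748831]]
```

View pics/p6.png

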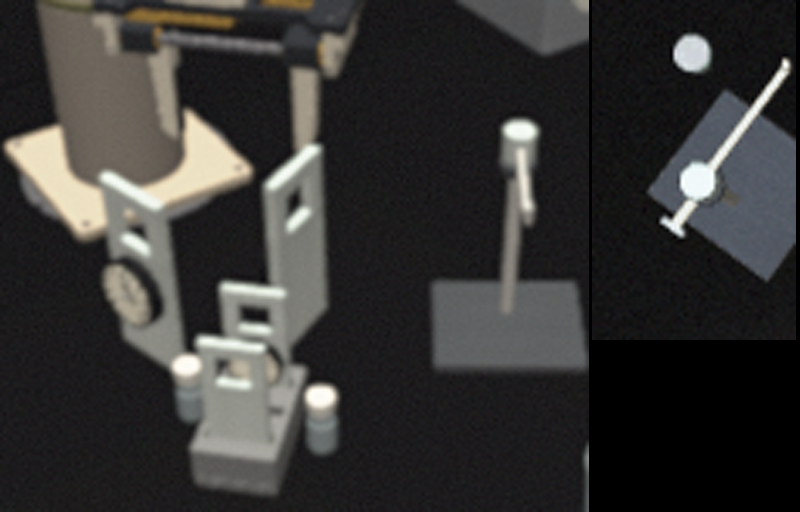

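The scene crop shows the open fingers at (172,135) and (305,145), above the thermo's top bar at (253,290). The arm is in line with the thumbscrew in the top inset (tip at (786,66)). The fingertips again show about 29 mm above the reported TCP. Descending now.

Request:
play_rows(increments="-1.5 1 40 0 -1; -1.5 1 80 0 -1; -1.5 1 120 0 -1; -1.5 1 150 0 -1; -1.5 1 170 0 -1; -1.5 1 182 0 -1; -1.5 1 182 0 -1; -1.5 1 182 0 -1", force=25)

```text
t: 14.75
tool_pos: [0.454, -0.0817, 0.088]
orientation: [1.201, 2.902, 0.0]
force: [-0.6, -0.9, -0.2]
opening: 0.0932
gripper_force: 0.0
```

Request:
play_rows(increments="0 0 0 0 0; 0 0 0 0 1; 0 0 0 0 1; 0 0 0 0 1; 0 0 0 0 1; 0 0 0 0 1; 0 0 0 0 1", force=25)

```text
t: 15.45
tool_pos: [0.4535, -0.0818, 0.0872]
orientation: [1.202, 2.902, -0.0]
force: [-0.6, 0.5, 1.8]
opening: 0.0558
gripper_force: 25.0
```

Request:
play_rows(increments="0 0 -10 0 1; 0 0 -25 0 1; 0 0 -40 0 1; 0 0 -55 0 1; 0 0 -70 0 1; 0 0 -85 0 1; 0 0 -93 0 1; 0 0 -93 0 1; 0 0 -93 0 1; 0 0 -93 0 1")

```text
t: 16.45
tool_pos: [0.4528, -0.0816, 0.1791]
orientation: [-1.201, -2.901, 0.0]
force: [0.6, -0.2, -2.6]
opening: 0.0551
gripper_force: 25.0
```

Run:
```python
from h import *
s=robot.read_state(); print(s["t"],s["tool_pos"],s["force"],s["opening"])
u=np.array([np.cos(np.radians(-35.7)),np.sin(np.radians(-35.7))]);c=np.array([.470,.194])
for d in(.19,.17,.09): print(d,plan(np.r_[c+d*u,s["tool_pos"][2]],54.3))
for n in("scene","top"):
    a=robot.read_camera(n)
    for d in robot.recognise(n,"thermo")[:3]+robot.landmark_of(n,"thermo")[:3]: print(n,round(d["conf"],2),np.round(d["centre"],3))
    cv2.imwrite(f"pics/{n}7.png",a)
# predicted window corners & bottom for p=105 assuming gripped centred
p=np.r_[s["tool_pos"][:2],.105]; y=np.array([.707,.707,0])
print(proj("scene",[p+y*k+[0,0,z] for z in(0,.096,.126,.14) for k in(-.028,.028)]).round(1).tolist())
a=cv2.imread("pics/scene7.png"); cv2.imwrite("pics/p7.png",cv2.resize(a[130:260,220:330],None,fx=4.5,fy=4.5,interpolation=cv2.INTER_CUBIC))
```

```text
16.45 [ 0.45278829 -0.08155727  0.17906319] [ 0.64706568 -0.22544354 -2.63264371] 0.05505061173114758
0.19 [-4.900e+00  2.377e+02 -2.000e-01 -9.300e+00]
0.17 [ 1.490e+01  2.345e+02 -2.000e-01 -9.300e+00]
0.09 [ 93.8 221.6  -0.   -9.3]
scene 0.89 [ 0.331 -0.13   0.113]
scene 0.83 [ 0.461 -0.086  0.179]
scene 0.57 [0.368 0.02  0.082]
scene 0.95 [ 0.318 -0.123 -0.003]
scene 0.88 [ 0.455 -0.083  0.104]
scene 0.86 [0.366 0.011 0.   ]
top 0.84 [ 0.322 -0.122  0.133]
top 0.62 [0.354 0.021 0.174]
top 0.81 [ 0.319 -0.128  0.001]
top 0.54 [ 0.364  0.012 -0.004]
[[262.6, 204.5], [282.4, 206.9], [259.8, 176.6], [280.7, 179.0], [258.9, 167.2], [280.1, 169.6], [258.4, 162.7], [279.8, 165.1]]
```

View pics/p7.png

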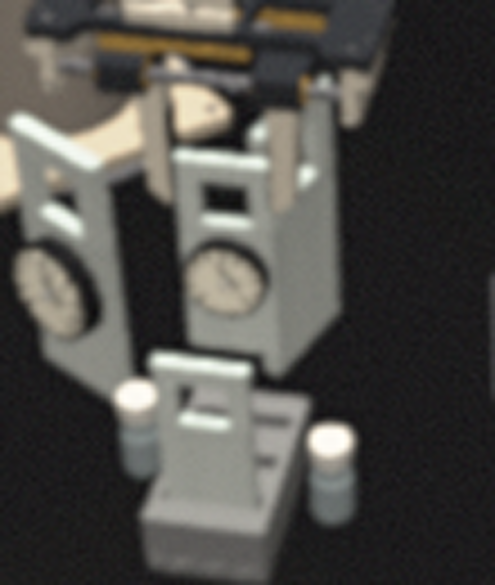

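The crop shows the thermo held upright at (225,240), clear of the rack, with the dial forward. The spare is still in its slot. The network puts the thermo's underside at 0.104 m, as planned.

Request:
play_rows(increments="0 10 0 0 1; 0 30 0 -1 1; -1 55 0 -2 1; -2 80 0 -3 1; -2 105 0 -4 1; -3 130 0 -5 1; -3 155 0 -6 1; -4 180 0 -7 1; -4 205 0 -8 1; -5 225 0 -9 1; -5 237.5 0 -9.3 1; -5 237.5 0 -9.3 1; -5 237.5 0 -9.3 1; -5 237.5 0 -9.3 1")

```text
t: 18.15
tool_pos: [0.6245, 0.0825, 0.1799]
orientation: [-0.963, -2.99, 0.0]
force: [-0.5, -0.0, -2.5]
opening: 0.056
gripper_force: 25.0
```

Run:
```python
from h import *
s=robot.read_state(); print(s["t"],s["tool_pos"],s["force"],s["opening"])
u=np.array([np.cos(np.radians(-35.7)),np.sin(np.radians(-35.7))]);c=np.array([.470,.194])
for d in(.19,.14,.09): print(d,plan(np.r_[c+d*u,s["tool_pos"][2]],54.3))
for k in range(3):
  for n in("scene","top"):
    robot.read_camera(n)
    for q in("thermo","hook_tip","hook_root"):
      for d in robot.landmark_of(n,q)[:3]:
        v=d["centre"]
        if .45<v[0]<.7 and .04<v[1]<.2 and v[2]>.05: w=v[:2]-c; print(n,q,round(d["conf"],2),np.round(v,3),"along",(w@u).round(4),"lat",(w@[-u[1],u[0]]).round(4))
a=robot.read_camera("scene"); cv2.imwrite("pics/p8.png",cv2.resize(a[100:250,310:440],None,fx=4,fy=4,interpolation=cv2.INTER_CUBIC))
```

```text
18.15 [0.62448571 0.08246389 0.17985021] [-0.45757413 -0.01800605 -2.52365415] 0.05600743204939034
0.19 [ 0.5  0.4 -0.  -0. ]
0.14 [50.5  0.4  0.  -0. ]
0.09 [100.5   0.4   0.   -0. ]
scene thermo 0.74 [0.628 0.081 0.106] along 0.1937 lat 0.0004
scene hook_tip 0.37 [0.567 0.124 0.211] along 0.1199 lat -0.0006
scene hook_root 0.53 [0.496 0.174 0.214] along 0.0324 lat -0.0009
top hook_tip 0.66 [0.57  0.123 0.215] along 0.1227 lat 0.0006
top hook_root 0.47 [0.493 0.177 0.205] along 0.0282 lat -0.0005
scene thermo 0.57 [0.626 0.081 0.105] along 0.192 lat -0.0008
scene hook_tip 0.56 [0.567 0.124 0.214] along 0.1192 lat 0.0
scene hook_root 0.62 [0.493 0.174 0.212] along 0.0301 lat -0.0026
top hook_tip 0.55 [0.568 0.125 0.211] along 0.1203 lat 0.0011
top hook_root 0.62 [0.492 0.175 0.207] along 0.0288 lat -0.0026
top hook_root 0.5 [0.568 0.126 0.213] along 0.1194 lat 0.0017
scene thermo 0.55 [0.625 0.084 0.107] along 0.1898 lat 0.0012
scene hook_tip 0.44 [0.566 0.122 0.212] along 0.1202 lat -0.0019
scene hook_root 0.52 [0.497 0.177 0.212] along 0.0319 lat 0.002
top hook_tip 0.6 [0.571 0.126 0.215] along 0.1216 lat 0.0032
top hook_root 0.49 [0.492 0.178 0.205] along 0.0274 lat 0.0004
```

View pics/p8.png

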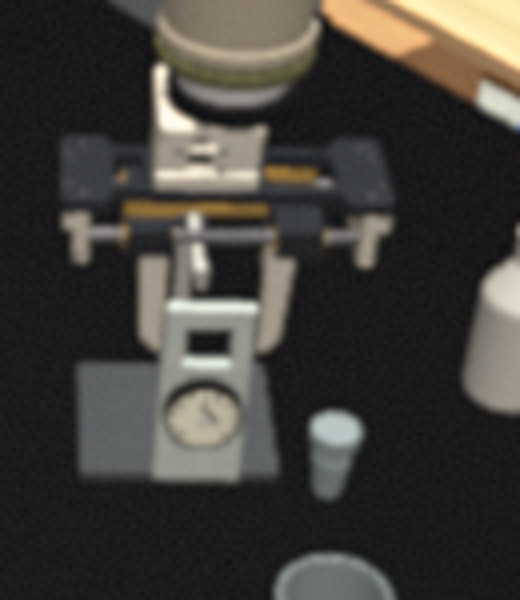

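The crop shows the plate in front of the arm tip at (197,270), dial facing out, and laterally centred to within about 1 mm. I'll thread the window over the tip.

Request:
play_rows(increments="10 0.3 0 0 1; 25 0.3 0 0 1; 40 0.3 0 0 1; 50 0.3 0 0 1; 58 0.3 0 0 1; 66 0.3 0 0 1; 74 0.3 0 0 1; 80 0.3 0 0 1; 80 0.3 0 0 1; 80 0.3 0 0 1")

```text
t: 20.4
tool_pos: [0.5601, 0.1296, 0.1801]
orientation: [0.962, 2.99, -0.0]
force: [0.5, -0.4, -3.6]
opening: 0.0555
gripper_force: 25.0
```

Request:
play_rows(increments="6 0 0 0 1; 12 0 0 0 1; 18 0 0 0 1; 24 0 0 0 1; 24 0 0 0 1; 24 0 0 0 1")

```text
t: 21.0
tool_pos: [0.5405, 0.1438, 0.1801]
orientation: [0.962, 2.99, 0.0]
force: [0.2, 0.7, -1.7]
opening: 0.0558
gripper_force: 25.0
```

Request:
play_rows(increments="0 0 4 0 1; 0 0 8 0 1; 0 0 11 0 1; 0 0 14 0 1; 0 0 14 0 1; 0 0 14 0 1")

```text
t: 21.6
tool_pos: [0.5405, 0.1435, 0.1659]
orientation: [-0.963, -2.99, 0.0]
force: [0.6, -0.2, -2.1]
opening: 0.0558
gripper_force: 25.0
```

Run:
```python
from h import *
u=np.array([np.cos(np.radians(-35.7)),np.sin(np.radians(-35.7))]);c=np.array([.470,.194])
for k in range(2):
  for n in("scene","top"):
    robot.read_camera(n)
    for q in("thermo","hook_tip"):
      for d in robot.landmark_of(n,q)[:3]:
        v=d["centre"]
        if .45<v[0]<.7 and .04<v[1]<.2 and v[2]>.05: w=v[:2]-c; print(n,q,round(d["conf"],2),np.round(v,3),"along",(w@u).round(4),"lat",(w@[-u[1],u[0]]).round(4))
s=robot.read_state(); print(s["t"],s["tool_pos"],s["force"])
a=robot.read_camera("scene"); cv2.imwrite("pics/p9.png",cv2.resize(a[110:230,310:420],None,fx=5,fy=5,interpolation=cv2.INTER_CUBIC))
```

```text
scene thermo 0.57 [0.545 0.142 0.09 ] along 0.0911 lat 0.0016
scene hook_tip 0.73 [0.568 0.126 0.215] along 0.1192 lat 0.0018
scene thermo 0.55 [0.541 0.144 0.094] along 0.087 lat 0.0008
scene hook_tip 0.46 [0.564 0.124 0.212] along 0.1175 lat -0.0015
22.2 [0.54052394 0.14363458 0.16604879] [ 0.57369268  0.19799065 -2.80385665]
```

View pics/p9.png

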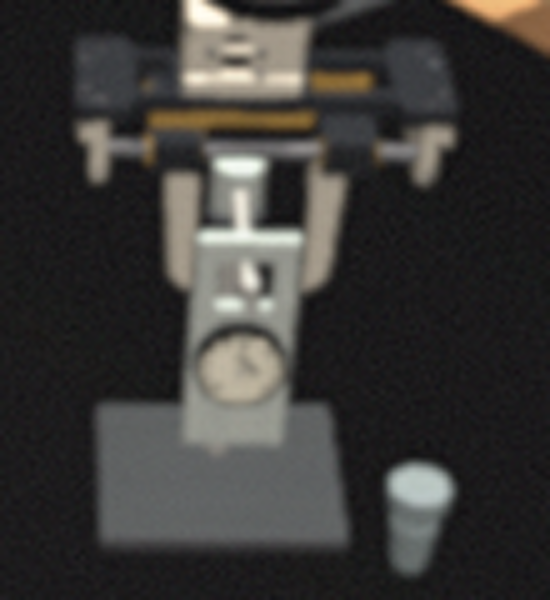

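The crop shows the tip poking through the window at (250,275), with the plate upright and the dial outward. I'll lower until the arm carries the plate.

Request:
play_rows(increments="0 0 1 0 1; 0 0 1.5 0 1; 0 0 2 0 1; 0 0 2.5 0 1; 0 0 2.5 0 1; 0 0 2.5 0 1")

```text
t: 22.85
tool_pos: [0.5405, 0.1436, 0.1635]
orientation: [-0.963, -2.99, 0.0]
force: [0.6, 0.3, -2.4]
opening: 0.0558
gripper_force: 25.0
```

Request:
play_rows(increments="0 0 0.5 0 1; 0 0 1 0 1; 0 0 1 0 1; 0 0 1 0 1")

```text
t: 23.25
tool_pos: [0.5407, 0.1436, 0.1629]
orientation: [0.962, 2.99, 0.0]
force: [-0.9, -0.1, 0.6]
opening: 0.0561
gripper_force: 25.0
```

Request:
play_rows(increments="0 0 0 0 0.2; 0 0 0 0 0.1; 0 0 0 0 0; 0 0 0 0 -0.1; 0 0 0 0 -0.2; 0 0 0 0 -0.5; 0 0 0 0 -1; 0 0 0 0 -1; 0 0 0 0 -1")

```text
t: 24.15
tool_pos: [0.5404, 0.1436, 0.1623]
orientation: [-0.963, -2.99, 0.0]
force: [0.3, -0.0, 0.9]
opening: 0.0833
gripper_force: 0.0
```

Request:
play_rows(increments="0 0 -5 0 -1; 0 0 -20 0 -1; 0 0 -45 0 -1; 0 0 -75 0 -1; 0 0 -110 0 -1; 0 0 -140 0 -1; 0 0 -140 0 -1; 0 0 -140 0 -1")

```text
t: 24.95
tool_pos: [0.5412, 0.1437, 0.3045]
orientation: [0.962, 2.988, 0.002]
force: [-0.6, 0.2, -0.6]
opening: 0.093
gripper_force: 0.0
```

Run:
```python
from h import *
u=np.array([np.cos(np.radians(-35.7)),np.sin(np.radians(-35.7))]);c=np.array([.470,.194])
for k in range(2):
  for n in("scene","top"):
    robot.read_camera(n)
    for q in("thermo","hook_tip","spare"):
      for d in robot.landmark_of(n,q)[:3]:
        v=d["centre"]; w=v[:2]-c; print(n,q,round(d["conf"],2),np.round(v,3),"along",(w@u).round(4),"lat",(w@[-u[1],u[0]]).round(4))
s=robot.read_state(); print(s["t"],s["tool_pos"],s["force"])
a=robot.read_camera("scene"); cv2.imwrite("pics/p10.png",cv2.resize(a[110:270,230:430],None,fx=3.7,fy=3.7,interpolation=cv2.INTER_CUBIC))
```

```text
scene thermo 0.94 [ 0.364  0.01  -0.003] along 0.0211 lat -0.211
scene thermo 0.78 [ 0.316 -0.126 -0.003] along 0.0616 lat -0.3492
scene thermo 0.55 [0.542 0.144 0.087] along 0.0873 lat 0.0014
scene hook_tip 0.53 [0.568 0.124 0.213] along 0.1202 lat 0.0003
scene hook_tip 0.24 [0.609 0.23  0.001] along 0.092 lat 0.1107
scene spare 0.58 [ 0.505 -0.135  0.012] along 0.2204 lat -0.2471
top thermo 0.91 [ 0.32  -0.126  0.002] along 0.0646 lat -0.3478
top thermo 0.55 [0.366 0.01  0.   ] along 0.0233 lat -0.2098
top spare 0.61 [ 0.507 -0.137  0.014] along 0.2229 lat -0.2474
top spare 0.47 [ 0.471  0.19  -0.   ] along 0.0029 lat -0.003
scene thermo 0.97 [ 0.364  0.011 -0.002] along 0.0204 lat -0.2108
scene thermo 0.95 [0.542 0.142 0.087] along 0.0884 lat -0.0001
scene thermo 0.95 [ 0.315 -0.123 -0.006] along 0.0592 lat -0.3475
scene hook_tip 0.6 [0.566 0.122 0.21 ] along 0.1196 lat -0.0025
scene spare 0.59 [ 0.505 -0.131  0.012] along 0.2178 lat -0.2436
top thermo 0.6 [ 0.32  -0.126  0.001] along 0.0647 lat -0.3477
top thermo 0.51 [ 0.362  0.012 -0.002] along 0.0187 lat -0.2106
top thermo 0.35 [ 0.468  0.196 -0.   ] along -0.0026 lat 0.0002
top spare 0.66 [ 0.506 -0.135  0.013] along 0.2215 lat -0.2456
top spare 0.39 [ 0.518 -0.057  0.005] along 0.1849 lat -0.1758
top spare 0.19 [ 0.409 -0.136  0.004] along 0.1433 lat -0.3035
25.75 [0.5405085  0.14359963 0.3025455 ] [ 0.35345657  1.05600722 -0.40184298]
```

View pics/p10.png

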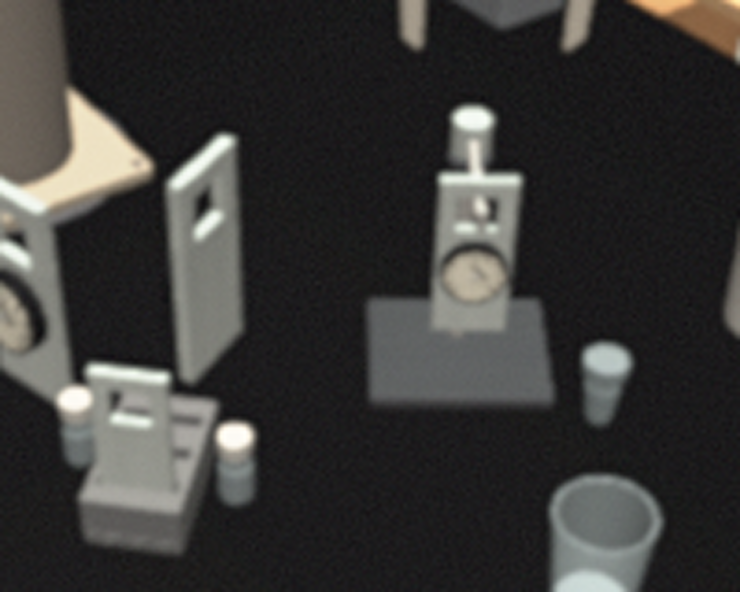

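The crop shows the thermo hanging upright on the arm at (475,250), dial outward, with the tip through its window at (480,208). The spare, vials, stopper and beaker are where they were. I'll let it settle for a second and hand in.

Request:
play_rows(increments="0 0 0 0 -1; 0 0 0 0 -1; 0 0 0 0 -1; 0 0 0 0 -1; 0 0 0 0 -1; 0 0 0 0 -1; 0 0 0 0 -1; 0 0 0 0 -1; 0 0 0 0 -1; 0 0 0 0 -1")

```text
t: 26.8
tool_pos: [0.5405, 0.1436, 0.3025]
orientation: [0.963, 2.99, -0.0]
force: [-0.0, 0.3, -0.3]
opening: 0.0927
gripper_force: 0.0
```

```bash
python3 -c "
from plant import robot
print(robot.close_job())"
```

```text
the job is handed in; nothing more can be done
None
```

Handed in at 26.8 s: the arm is straight out at its stop, the dial plate hangs upright behind the tip with its dial outward, and the spare and the other things in view look undisturbed; the first push passed over the rod and was redone lower.

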